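# Leak check of a hand inflator: prime the tester, seat the knurled test cap and hold it

### The job

Prime the leak tester by swinging its sprung lever all the way to its stop and letting it spring back. Then turn the knurled test cap on the inflator's outlet until its hidden keyway drops over the pin, push the cap fully home against its spring and finish while still holding it down there.

Things in the scene. Friction and masses are not known exactly. Their poses are not given: they have to be found in the camera images.
- tester: Leak tester: fixed grey box, 190 x 170 mm, deck 55 mm high, with a white gauge panel (to 100 mm high) along its +x side. Origin: at table height under the lever's pivot, z up; from it the deck reaches 75 mm to -x and 85 mm to either side, the panel's face is 70 mm (gauge rim 64 mm) to +x. It stands left or right of centre, turned up to 0.3 rad.
- lever (a joint): Priming lever: level arm on a vertical pivot. 0 = rest, where it points 0.6 rad off the tester's -x, towards its -y. Grows clockwise seen from above, to the stop at 1.2 rad (0.6 rad off -x towards +y). A spring brings it back when let go: about 1.5 N at the knob at rest, 5 N at the stop.
- lever_knob (a point): Centre of the top of the lever's upright black round knob, 16 mm across, standing on the steel arm's end from 68 to 108 mm above the table, 75 mm from the pivot axis. Push it sideways or pinch it.
- nest: Fixed foam nest with a tubular inflator (52 mm thick, 210 mm long) lying along its x; base 230 x 100 mm, from 55 mm to -x to 175 mm to +x of the origin; all but the outlet is below 60 mm. Origin: at table height under the outlet's upright axis, z up. It stands on the other side from the tester, turned up to 0.3 rad.
- shoulder (a point): Centre of the outlet's hard shoulder, 60 mm above the table, where the cap's underside lands when fully home. From it a fixed steel spigot, 30 mm across, rises 25 mm inside the cap. One pin, 5 mm wide, sticks out of the spigot's side, its top 9 mm above the shoulder, at an angle that is not told and not seen.
- test_cap: Aluminium cap, 50 mm tall, about 160 g, loose on the spigot. Origin: centre of its underside, z up; at the start 11 mm above the shoulder, on a sprung ring that pushes up with 3 N there and 8 N at home, and lifts the cap again when let go. Pushed down 2 mm it meets the pin, unless the keyway is over it; then it goes down 9 mm more to the shoulder.
- cap_grip (a point): Centre of the cap's round knurled grip, 56 mm across and 22 mm tall, 39 mm above the cap's underside (the skirt below is 52 mm across). The keyway is an 11 mm slot inside the skirt, open below: 0.15 rad to spare either way. It comes over the pin after a turn of 0.35 to 1.3 rad clockwise seen from above from the start; once it has dropped, the cap no longer turns.
Not all that is in view belongs to the job. Several things have the shape of the test_cap; the one meant has the colours described above.

How it is judged:
By the outcome, as a careful person would: the job done as asked, in the order asked, and still so for the second after the job is handed in, while the arm keeps its last pose, push and grip.
It also fails if it takes over 58 s, if anything falls off the work surface, if the arm or the gripper's body presses on something with over 40 N, if the wrist force passes 120 N, or if a joint passes its speed limit or range.

### The arm

A 6-joint arm with a two-finger parallel gripper is mounted at the origin on the work surface. World frame = base frame: x ahead of the robot, y to its left, z up, the work surface at z = 0. Lengths are in m, angles in rad, forces in N, time in s.
With the tool pointing down it reaches from about 0.25 to 0.775 m from the base axis. Payload 8.9 kg.
Tool frame: the origin (TCP) lies on the centre line of the jaws, within the pads' length; the fingertips stand 22 mm ahead of it and the grasp point (between the pads) lies 3 mm ahead of it; z points along the fingers, y is the line along which they close (so a half turn about z gives the same grasp; the last joint's range is limited). The gripper opens to 85 mm and grips with 20 to 120 N. Pads are 22 mm wide; open, the fingers measure 114 mm over their backs; the gripper's body (76 mm by 85 mm) begins 54 mm behind the grasp point. The pads swing forward as they close: fully open they stand 13 mm farther back than shut.
Start: joints at [-1.242, 0.291, -0.153, 1.127, 0, 1.431], TCP at [0.237, -0.469, 0.253] pointing down, gripper open.
Joint ranges: [-2.52, 2.52], [-0.91, 1.74], [-1.3, 1.37], [-1.96, 2.02], [-1.52, 1.47], [-3.14, 3.14]. Speed limits (rad/s): [2.22, 2.22, 2.79, 3.14, 3.14, 3.14].

### API

Orientations are given as a 3x3 rotation matrix whose columns are the frame's x, y, z axes.
In Python, from workcell import ctrl, claw, monitor, vision, workorder gives the robot as it stands. Calls block until the motion is done:
- ctrl.move_ptp(position, orientation): joint-space move of the TCP to a pose.
- ctrl.line_to(position, v=0.15, rotation=None): straight line of the TCP; rotation=None keeps the orientation; v is the mean speed in m/s.
- ctrl.move_joints(angles): joint-space move.
- claw.open_jaws() and claw.gripper_close(): open the fingers fully, or close them until they stop; the grip force is fixed at half the most.
- ctrl.sleep(seconds).
- ctrl.ik(position, orientation): joint angles nearest the present ones, or None.
- monitor.sense(): the state.
- vision.snapshot(name): name is "scene" or "top" or "wrist"; returns a dict with "image" (420x560x3 uint8, red, green, blue), "vfov" (degrees; the focal length in pixels is half the picture's height over the tangent of half this angle, whatever the lens; pixels are square), "cx", "cy" (the principal point, pixels), "R" (3x3) and "t" (3): a world point X has camera coordinates R X + t. Camera axes: x right, y down, z forward; pixel columns grow to the right and rows downward; lengths in m; the calibration is good to about 2 mm. A picture is of the moment at which its call begins. There is no depth.
A pose or a line that the arm cannot do raises ctrl.Unreachable and nothing moves.
- workorder.finish_job(): hands the job in; it is judged then, once.
The state is a dict: "time_s": time; "joint_positions": joint angles; "joint_vel": joint speeds; "tau": joint torques, N m; "position": TCP position; "ee_rot": TCP orientation; "ft_force": force on the tool from outside, world axes, zero at the start; "ft_torque": the same for the moment, N m; "finger_gap": opening from 0.0 (shut) to 1.0 (fully open); "finger_force": force on a finger pad.
Only numpy, scipy, OpenCV 4.12 (cv2) and the standard library are available. Lean on these libraries where they do the work, as an engineer would, in place of code of your own. Each camera call takes 0.05 s, during which the arm holds its last target. There are 200 camera calls.

## Working session

There is one attempt and no reset: what is moved stays moved. The work goes in short steps, each a Python script; the robot and the scene stay as the last script left them, time stands still between calls to the robot, and variables do not carry over. Pictures are saved under pics/ and viewed, at most 10 in all, crops included, and the job is handed in when it is done.

```bash
mkdir -p pics; ls
python3 - <<'E'
from workcell import ctrl, claw, monitor, vision, workorder
import cv2, numpy as np, pickle
d={}
for n in("scene","top"):
    s=vision.snapshot(n); d[n]=s; cv2.imwrite(f"pics/{n}0.png",s["image"][:,:,::-1])
    print(n,s["vfov"],s["cx"],s["cy"],(-np.array(s["R"]).T@s["t"]).round(3),[k for k in s])
pickle.dump(d,open("s0.pkl","wb"))
print(monitor.sense())
E
```

```text
pics
scene 48.02836713089603 281.5055777540224 213.74281672834545 [ 1.045 -0.573  0.768] ['image', 'vfov', 'cx', 'cy', 'R', 't']
top 50.056165217868134 277.59758379237735 208.31859985265598 [0.366 0.016 0.871] ['image', 'vfov', 'cx', 'cy', 'R', 't']
{'time_s': 0.1, 'joint_positions': array([-1.24231772e+00,  2.91244554e-01, -1.54019244e-01,  1.12672249e+00,
        1.21041193e-05,  1.43148480e+00]), 'joint_vel': array([ 0.00147789, -0.00372488,  0.00180095,  0.00117305, -0.00136643,
        0.00136384]), 'tau': array([-2.25774256e-04, -5.37982178e+01,  3.31917357e+01,  9.43073333e-03,
       -1.93039132e-04, -5.55374243e-06]), 'position': array([ 0.23661398, -0.46825173,  0.25279082]), 'ee_rot': array([[ 8.92566961e-01,  4.50914716e-01, -3.72428626e-04],
       [ 4.50914835e-01, -8.92566263e-01,  1.13024419e-03],
       [ 1.77226510e-04, -1.17675222e-03, -9.99999292e-01]]), 'ft_force': array([-0.61294146,  0.64289822,  1.01112565]), 'ft_torque': array([0.00212222, 0.02287384, 0.0069839 ]), 'finger_force': 0.0, 'finger_gap': 1.0018635858001474}
```

View pics/top0.png

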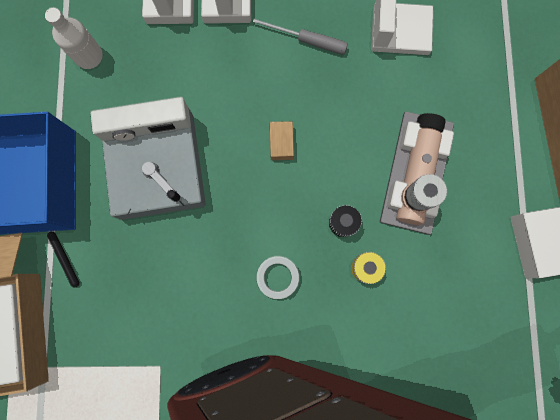

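View pics/scene0.png

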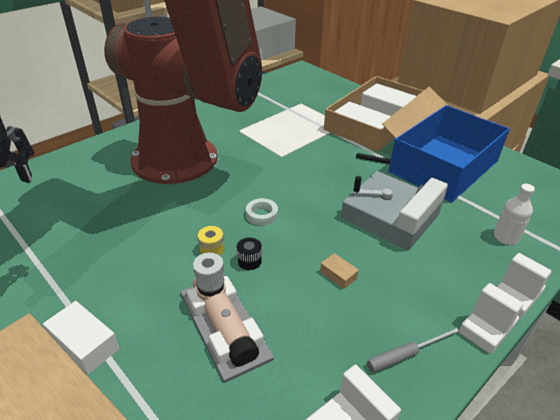

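The top view (up = +x, left = +y) shows the tester at left, with its pivot near (150,169) and black knob near (176,196). The cap on the nest is near (429,192). In the scene view the knob is at about (357,182) and the cap top at about (208,262). Next I'll zoom in for exact pixels.

```bash
cat > h.py <<'E'
import numpy as np
def ray(s,u,v):
    f=s["image"].shape[0]/2/np.tan(np.radians(s["vfov"])/2); R=np.array(s["R"])
    return -R.T@s["t"], R.T@[(u-s["cx"])/f,(v-s["cy"])/f,1]
def onz(s,u,v,z):
    c,d=ray(s,u,v); return c+d*(z-c[2])/d[2]
def tri(a,pa,b,pb):
    c,d=ray(a,*pa); e,g=ray(b,*pb); k=np.linalg.lstsq(np.c_[d,-g],e-c,rcond=None)[0]
    p,q=c+k[0]*d,e+k[1]*g; return (p+q)/2,np.linalg.norm(p-q)
E
python3 - <<'E'
import pickle,cv2,numpy as np
d=pickle.load(open("s0.pkl","rb"))
def crop(n,u,v,w,h,k): return cv2.resize(d[n]["image"][v:v+h,u:u+w,::-1],None,fx=k,fy=k,interpolation=cv2.INTER_NEAREST)
a=crop("top",90,90,120,130,3); b=crop("top",380,105,80,130,3)
c=crop("scene",335,165,120,80,3); e=crop("scene",180,245,80,80,3)
W=np.zeros((640,600,3),np.uint8); W[:390,:360]=a; W[:390,360:]=b; W[390:630,:360]=c; W[390:630,360:]=e
cv2.imwrite("pics/z.png",W[:630].repeat(1,0)[:600])
E
```

```text
(no output)
```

View pics/z.png

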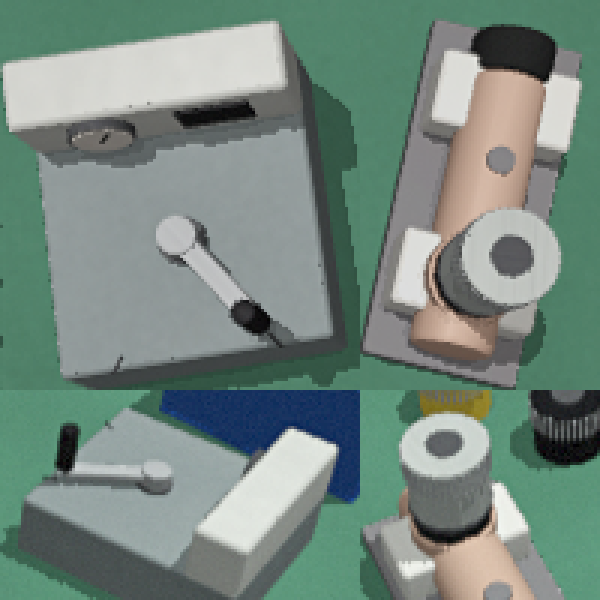

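The zoom gives these full-image pixels:

| Point | Top view | Scene view |
|---|---|---|
| Knob top | (171.7,194) | (357.7,178.3) |
| Pivot top | (149.3,168.7) | (387,192.7) |
| Cap top centre | (431,190.3) | (208.3,262.3) |

Run:
```python
import pickle,numpy as np
from h import *
d=pickle.load(open("s0.pkl","rb")); T,S=d["top"],d["scene"]
for n,a,b,z in(("knob",(171.7,194),(357.7,178.3),.108),("piv",(149.3,168.7),(387,192.7),.075),("cap",(431,190.3),(208.3,262.3),.121)):
    p,e=tri(T,a,S,b); print(n,p.round(4),round(e,4),onz(T,*a,z).round(4),onz(S,*b,z).round(4))
P=tri(T,(149.3,168.7),S,(387,192.7))[0]
K=tri(T,(171.7,194),S,(357.7,178.3))[0]
v=(K-P)[:2]; print("r",np.hypot(*v),"yaw from lever",(np.arctan2(*(-v[::-1]))-.6))
g=lambda x,y:onz(T,90+x/3,90+y/3,.055)
for A,B in(((62,378),(335,338)),((40,165),(62,375)),((302,130),(333,335))):
    w=g(*A)-g(*B); print(w[:2].round(3),np.hypot(*w[:2]).round(3),np.arctan2(w[1],w[0]).round(3))
```

```text
knob [0.5058 0.2025 0.1047] 0.0014 [0.5057 0.2022 0.108 ] [0.5083 0.1979 0.108 ]
piv [0.561  0.2548 0.0656] 0.0003 [0.5589 0.2521 0.075 ] [0.5675 0.2435 0.075 ]
cap [ 0.505  -0.24    0.1217] 0.0005 [ 0.5049 -0.2404  0.121 ] [ 0.5046 -0.2395  0.121 ]
r 0.07603901582885429 yaw from lever 0.158659546948149
[-0.023  0.167] 0.168 1.708
[0.133 0.02 ] 0.134 0.147
[0.131 0.021] 0.132 0.163
```

```bash
cat > lever.py <<'E'
from workcell import ctrl, claw, monitor, vision
import numpy as np, cv2
P=np.array([.561,.2545]); yaw=.157; Z=.102
def pose(th,gap=0.,z=Z):
    f=np.pi+yaw+.6-th; e=np.array([np.cos(f),np.sin(f)]); t=np.array([np.sin(f),-np.cos(f)])
    p=P+.075*e-(.019+gap)*t; x=np.r_[-t,0]; zz=np.array([0,0,-1.])
    return np.r_[p,z],np.c_[x,np.cross(zz,x),zz]
def F(th):
    s=monitor.sense(); f=np.pi+yaw+.6-th; return s["ft_force"]@[np.sin(f),-np.cos(f),0],s
E
python3 - <<'E'
from lever import *
claw.gripper_close()
p,R=pose(0,.012,.2); ctrl.move_ptp(p,R)
ctrl.line_to(pose(0,.012)[0],v=.15)
f0,s=F(0); print(f0,s["time_s"],s["position"],s["finger_gap"],p)
i=vision.snapshot("wrist"); cv2.imwrite("pics/w1.png",i["image"][:,:,::-1])
i=vision.snapshot("scene"); cv2.imwrite("pics/s1.png",i["image"][100:300,250:500,::-1].repeat(3,0).repeat(3,1))
for th in(0,.3,.6,.9,1.1):
    p,R=pose(th); ctrl.line_to(p,v=.08,rotation=R); f,s=F(th); print(th,f-f0,s["time_s"],np.linalg.norm(s["position"]-p))
i=vision.snapshot("top"); cv2.imwrite("pics/t1.png",i["image"][90:240,80:240,::-1].repeat(3,0).repeat(3,1))
E
```

```text
1.0000023384904007 4.65 [0.5283291  0.18047624 0.10269521] -0.0016030385499377386 [0.5277716  0.18046033 0.2       ]
0 -2.2487397272837137 5.05 0.0007133949821446319
0.3 -3.2810407187779935 5.5 0.00031135575189459154
0.6 -4.198578650092472 5.95 0.0005451083301498483
0.9 -5.1812526964473316 6.4 0.0006561084597831671
1.1 -5.4798981854633615 6.75 0.0006779086456294653
```

View pics/s1.png

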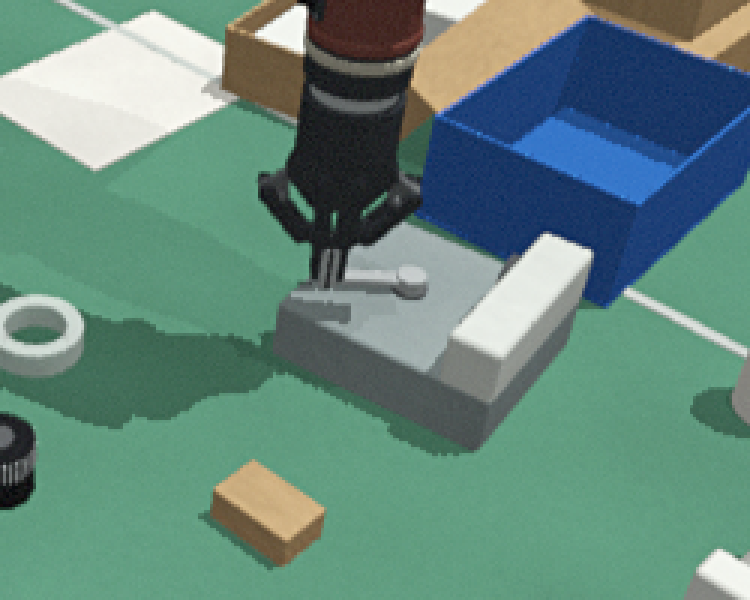

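View pics/t1.png

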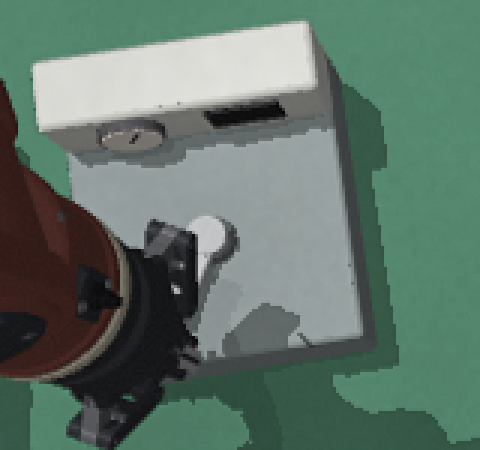

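The scene crop shows the closed fingers beside the knob at about (330,270). The top crop shows the lever swung past straight, with the pivot at (210,237). The force is rising along the expected spring curve, so I'll keep going until the stop shows in the force.

Run:
```python
from lever import *
th=1.1; f0=1.0; b=0
while th<1.36:
    th+=.025; p,R=pose(th); ctrl.line_to(p,v=.05,rotation=R); ctrl.sleep(.1); f,s=F(th); f-=f0; print(round(th,3),round(f,2),s["time_s"])
    if f<-12: break
for a in(.9,.6,.3,0): p,R=pose(a); ctrl.line_to(p,v=.12,rotation=R)
f,s=F(0); print(f-f0)
p,R=pose(0,.025); ctrl.line_to(p,v=.1); f,s=F(0); print(f-f0,s["time_s"])
p,R=pose(0,.025,.22); ctrl.line_to(p,v=.2); claw.open_jaws()
x=np.array([.505,-.24,.16])
# cap: q6 start
i=vision.snapshot("top"); cv2.imwrite("pics/t2.png",i["image"][90:240,80:240,::-1].repeat(3,0).repeat(3,1))
print(monitor.sense()["time_s"])
```

```text
1.125 -5.68 7.15
1.15 -5.37 7.5
1.175 -5.39 7.85
1.2 -5.08 8.2
1.225 -9.26 8.55
1.25 -15.5 8.9
-2.134426044104134
-0.6919207254821251 11.15
12.725
```

View pics/t2.png

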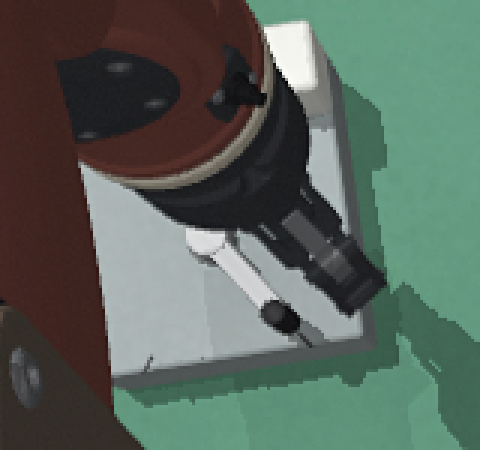

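The lever met its stop at 1.2 rad (force jumped from 5 to 15 N) and sprang back; the knob is at rest again at crop (280,316). On to the cap.

Run:
```python
from workcell import ctrl, claw, monitor, vision
import numpy as np, cv2
a=3.398; x=np.array([np.cos(a),np.sin(a),0]); z=np.array([0,0,-1.]); R=np.c_[x,np.cross(z,x),z]
ctrl.move_ptp([.505,-.24,.2],R)
i=vision.snapshot("wrist"); cv2.imwrite("pics/w2.png",i["image"][:,:,::-1])
ctrl.line_to([.505,-.24,.1145],v=.12)
s=monitor.sense(); print(s["time_s"],s["joint_positions"].round(3),s["ft_force"].round(2),s["position"])
claw.gripper_close(); s=monitor.sense()
print(s["time_s"],s["ft_force"].round(2),s["ft_torque"].round(3),s["finger_gap"],s["finger_force"],s["position"],R[:,1])
i=vision.snapshot("scene"); cv2.imwrite("pics/s2.png",i["image"][180:380,130:330,::-1].repeat(3,0).repeat(3,1))
```

```text
15.1583 [-0.574  0.468 -0.274  0.828  0.    -0.831] [-0.2  -0.13  0.  ] [ 0.50548488 -0.24014502  0.11513961]
15.5417 [ 0.33 -0.36  1.44] [-0.053 -0.086  0.056] 0.6386310431473564 62.55212903022766 [ 0.50541662 -0.24027053  0.11503011] [-0.253607    0.96730734  0.        ]
```

View pics/s2.png

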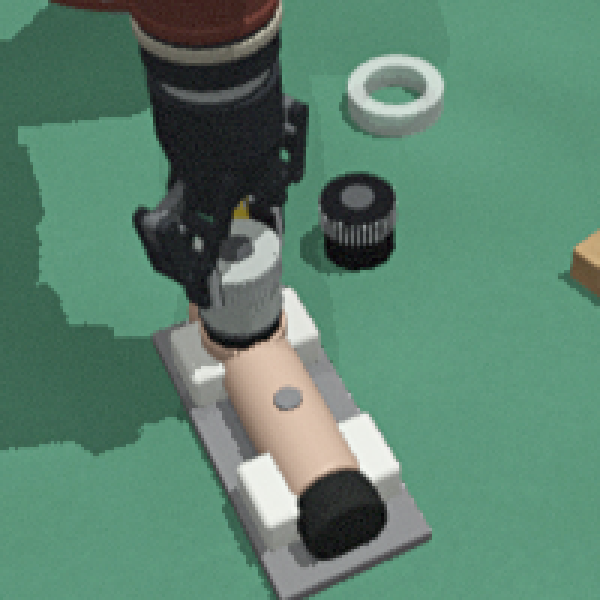

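The jaws hold the cap grip at crop (240,260), with a gap of about 54 mm and negligible side load. Now I'll press lightly and turn clockwise until the force drops.

```bash
cat > turn.py <<'E'
from workcell import ctrl, claw, monitor, vision
import numpy as np
def st(l):
    s=monitor.sense(); print(l,s["time_s"],s["ft_force"].round(1),s["ft_torque"].round(2)[2],s["position"].round(4),s["joint_positions"][5].round(3),round(s["finger_gap"],3)); return s
E
python3 - <<'E'
from turn import *
s=st("0"); p=s["position"]; R=s["ee_rot"]
z0=.1145
for dz in(.001,.002,.003,.0035):
    ctrl.line_to([p[0],p[1],z0-dz],v=.02); ctrl.sleep(.1); s=st(dz)
    if s["ft_force"][2]>14: break
q=ctrl.ik([p[0],p[1],z0-dz],R); ref=s["ft_force"][2]; q6=q[5]
np.save("q.npy",q)
for k in range(1,4):
    q[5]=q6+.1*k; ctrl.move_joints(q); ctrl.sleep(.1); s=st(round(.1*k,2))
np.save("q2.npy",q)
E
```

```text
0 15.5917 [ 1.5 -0.1  2.3] -0.03 [ 0.5054 -0.2403  0.115 ] -0.831 0.637
0.001 15.9417 [-0.5 -0.1  5.2] -0.05 [ 0.5055 -0.2404  0.1137] -0.831 0.64
0.002 16.2917 [-2.   0.5 11.5] 0.02 [ 0.5056 -0.2404  0.1132] -0.831 0.632
0.003 16.6417 [-3.5  2.7 17.1] 0.04 [ 0.5057 -0.2404  0.1127] -0.831 0.638
0.1 16.9917 [ 2.4 -1.7  3.7] -0.05 [ 0.5061 -0.2407  0.1119] -0.731 0.636
0.2 17.3417 [ 1.4 -0.3  4.1] -0.0 [ 0.5055 -0.2404  0.1115] -0.634 0.639
0.3 17.6917 [ 0.3 -0.7  3.8] 0.07 [ 0.5052 -0.2402  0.1114] -0.534 0.637
```

Run:
```python
from turn import *
import cv2
s=monitor.sense(); p=s["position"].copy(); R=s["ee_rot"]
z=p[2]
for dz in(.001,.002):
    ctrl.line_to([.5052,-.2402,z-dz],v=.02); ctrl.sleep(.1); s=st(dz)
    if s["ft_force"][2]>11: break
i=vision.snapshot("scene"); cv2.imwrite("pics/s3.png",i["image"][240:310,170:250,::-1].repeat(7,0).repeat(7,1))
```

```text
0.001 18.0417 [ 0.6 -0.7  5. ] 0.13 [ 0.5052 -0.2402  0.1104] -0.531 0.634
0.002 18.3917 [0.5 0.1 4.2] 0.1 [ 0.5052 -0.2402  0.1094] -0.531 0.635
```

View pics/s3.png

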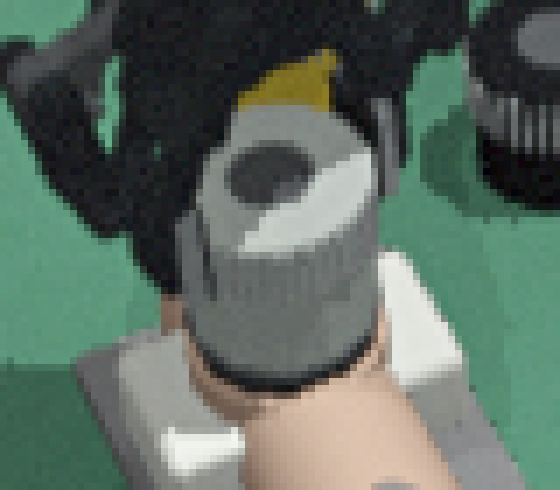

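The crop shows the cap's top hole at about (272,172), which is full-image row 264.6 against 262.3 at the start. That is about 6 mm down, so the cap appears to be past the pin. I'll push it to the shoulder in steps.

Run:
```python
from turn import *
import cv2
for z in np.arange(.1083,.1005,-.001):
    ctrl.line_to([.5052,-.2402,z],v=.02); ctrl.sleep(.1); s=st(round(z,4))
    if s["ft_force"][2]>14: break
i=vision.snapshot("scene"); cv2.imwrite("pics/s4.png",i["image"][240:310,170:250,::-1].repeat(7,0).repeat(7,1))
```

```text
0.1083 18.7917 [-0.4  0.1  5.5] 0.08 [ 0.5052 -0.2402  0.1084] -0.531 0.635
0.1073 19.1417 [0.6 0.1 5.9] 0.07 [ 0.5052 -0.2402  0.1074] -0.531 0.638
0.1063 19.4917 [0.6 0.8 5.7] 0.11 [ 0.5053 -0.2402  0.1065] -0.531 0.636
0.1053 19.8417 [-0.7  0.5  5.9] 0.09 [ 0.5052 -0.2402  0.1055] -0.531 0.637
0.1043 20.1917 [-1.3  0.6  9.8] 0.07 [ 0.5053 -0.2402  0.1048] -0.531 0.633
0.1033 20.5417 [-4.2  3.3 20.6] 0.0 [ 0.5053 -0.2402  0.1048] -0.531 0.635
```

View pics/s4.png

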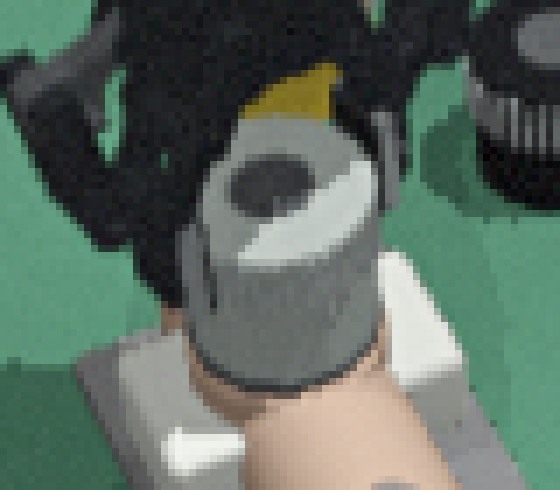

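The crop shows the ring gap closed and the hole now at (272,184), about 11 mm of drop in total. The force is a firm 20 N at a hard stop, so the cap is home and held.

Run:
```python
from turn import *
from workcell import workorder
st("hold"); print(workorder.finish_job())
```

```text
hold 20.5917 [-4.3  2.9 21.8] -0.02 [ 0.5053 -0.2402  0.1047] -0.531 0.634
the job is handed in; nothing more can be done
None
```

Job handed in at 20.6 s, no verdict returned: the lever hit its stop and sprang back, and the cap is held at a hard stop about 11 mm down at 22 N, though the pin's resistance vanished after only about 0.1 rad of turn (0.3 rad in all), less than the stated 0.35 rad.

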